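# Turn the drying tile over onto the plaster slab

### The job

Turn the clay tile that lies on the bench in front of the plaster drying slab over onto the slab, ribbed back up like the two tiles already there, so that its other side can dry. It is too wide to grip, so do not pick it up: push it with the fingertips against the slab's front edge until its near side tips up and it stands on edge there, and flip it over onto the slab. Then push it in until no part of it hangs over the edge, leaving the other tiles, the jar and the tools where they are.

Things in the scene. Friction and masses are not known exactly. Their poses are not given: they have to be found in the camera images.
- tile: The tile to turn: hard dry clay, 110 x 110 x 15 mm, 0.23 to 0.31 kg. Origin at its middle; x, y along its edges, z out of the smooth face (up at the start). The back has five ribs along x, 5 mm high, ending 6 mm short of the edges: the rim, 10 mm thick, is 5 mm off the bench. Starts flat on the bench 15 to 60 mm before the slab, +x towards it, turned up to 0.3 rad.
- slab: The drying slab: white plaster in a flush wooden frame, fixed to the bench, 260 mm (x) by 540 mm (y), 22 mm high, flat top with no rim. Origin at the centre of its underside, on the bench; x points away from the robot, square to its long front edge. Its upright front face, 22 mm high, is at x = -130 mm in this frame.
- slab_front (a point): Middle of the slab's top front edge (the long edge nearest the robot), 22 mm above the bench; axes as the slab. The front face below it is the wall to push the tile against: pressed square against it, the tile pivots there, and its near rim sticks to a fingertip by friction when the finger presses towards the slab (8 N to start, then 4 N) and rises.
- tile_a (a point): Corner of the tile at x = -55, y = -55 mm in the tile's frame, at mid-thickness.
- tile_b (a point): Corner of the tile at x = -55, y = +55 mm, at mid-thickness.
- tile_c (a point): Corner of the tile at x = +55, y = +55 mm, at mid-thickness.
- tile_d (a point): Corner of the tile at x = +55, y = -55 mm, at mid-thickness.
- turned_left: A like tile, already turned (ribbed back up), on the slab to the left (+y) of the free place. 110 x 110 x 15 mm; origin at its middle. To be left alone. The free place between the two is 200 to 240 mm wide.
- turned_right: A like tile, already turned, on the slab to the right (-y) of the free place. To be left alone.
- slip_jar: Closed clear jar with a white lid, 62 mm across, 85 mm tall, at the back of the slab behind the free place, its side at least 140 mm in from the front edge; origin at the centre of its base.
- paddle: Flat wooden clay paddle, 285 mm long, 72 mm wide, 16 mm thick, on the bench left of the tile; origin at the junction of blade and handle.
- trimming_tool: Trimming tool, wooden handle and steel loop, 165 mm long, 15 mm thick, on the bench right of the tile; origin near its middle.
- guide_stick: Flat wooden guide stick, 300 x 28 x 10 mm, on the bench left of the slab.
- rib: Small dark wooden rib, 76 mm, 7 mm thick, on the bench to the right, near the robot.
- wood_stamp: Turned wooden clay stamp standing on its broad end, 44 mm across, 102 mm tall, on the bench right of the slab.
Not all that is in view belongs to the job. Leave any black or orange look-alike of the tile alone.

How it is judged:
On the way:
1. the tile stands on edge (within 20 degrees of upright) at the slab's front edge (angle between tile's own z axis and vertical between 1.22 and 1.92 rad and x of tile in the frame of slab_front between -0.04 and 0.04 m and height (world z) of tile below 0.085 m), for 0.1 s.
At the end, for the whole second after the job is handed in: The tile lies flat (within 0.1 rad) and still on the slab, ribbed back up, with all four corners inside the slab's front edge (3 mm allowed) (angle between tile's own z axis and vertical above 3.04 rad and x of tile_a in the frame of slab_front between -0.003 and 0.263 m and x of tile_b in the frame of slab_front between -0.003 and 0.263 m and x of tile_c in the frame of slab_front between -0.003 and 0.263 m and x of tile_d in the frame of slab_front between -0.003 and 0.263 m and z of tile in the frame of slab between 0.0255 and 0.0355 m and linear speed of tile below 0.01 m/s); the robot touches nothing.
It fails at once if the tile is picked up: all four of its corners are more than 42 mm above the bench (12 mm above where they rest on the slab) at once (height (world z) of each of tile_a, tile_b, tile_c, tile_d above 0.042 m).
It fails at once if the tile is lifted off the bench in front of the slab: all four corners more than 25 mm up while its middle is over 30 mm before the slab's edge (height (world z) of each of tile_a, tile_b, tile_c, tile_d above 0.025 m and x of tile in the frame of slab_front below -0.03 m).
It fails at once if another tile, the jar or a tool is moved by more than 15 mm (distance of any of turned_left, turned_right, slip_jar, paddle, trimming_tool, guide_stick, rib, wood_stamp from where it was at the start of the episode above 0.015 m).
It also fails if it takes over 72 s, if anything falls off the work surface, if the arm or the gripper's body presses on something with over 40 N, if the wrist force passes 120 N, or if a joint passes its speed limit or range.

### The arm

A 6-joint arm with a two-finger parallel gripper is mounted at the origin on the work surface. World frame = base frame: x ahead of the robot, y to its left, z up, the work surface at z = 0. Lengths are in m, angles in rad, forces in N, time in s.
With the tool pointing down it reaches from about 0.375 to 0.9 m from the base axis. Payload 3.1 kg.
Tool frame: the origin (TCP) lies at the very end of the fingers, on their centre line; the grasp point (between the pads) lies 19 mm behind it (grip_depth is the distance from the TCP to the grasp point, in m); z points along the fingers, y is the line along which they close (so a half turn about z gives the same grasp; the last joint's range is limited). The gripper opens to 85 mm and grips with 20 to 120 N. Pads are 22 mm wide; open, the fingers measure 114 mm over their backs; the gripper's body (76 mm by 85 mm) begins 54 mm behind the grasp point. The pads swing forward as they close: fully open they stand 13 mm farther back than shut.
Start: joints at [-1.308, 0.527, 1.433, -0, 1.181, -0.178], TCP at [0.267, -0.565, 0.231] pointing down, gripper open.
Joint ranges: [-3.08, 3.08], [-0.75, 2.2], [0.22, 2.44], [-1.43, 4.57], [0, 2.65], [-2.85, 2.85]. Speed limits (rad/s): [2.79, 2.79, 3.14, 3.14, 3.14, 3.14].

### API

Orientations are given as a unit quaternion [x, y, z, w].
In Python, from station import * gives the robot as it stands.
- The arm moves only by the tool apply_moves, never from a script. Its argument "plan" is a list of rows, each a list of 7 numbers: the shift along the tool's x, y, z in m, then the turn, a rotation vector about the tool's x, y, z in rad, then the gripper command: -1 is fully open, 1 is shut, values between are in proportion. In form: [[dx, dy, dz, wx, wy, wz, jaw], ...]. A call has 1 to 8 rows; each row shifts and turns the commanded pose from where the row before left it, along the tool's axes as they then stand; what a row does not reach is not made up. A row lasts 1/8 s, in which the tool goes at most 62.5 mm and 10.7 degrees, less where a joint would pass 70% of its speed; a pose out of reach is approached as far as the arm can. A call is refused whole if a number of a shift passes 0.0625 or a number of a turn 0.188, either way. A call with a gripper value outside its range is refused whole. The fingers move at their own pace and stop on an object; "force" is the grip in N (left out, the last holds). Time passes only in rows, so rows that do not move let the fingers close. It gives the time, the measured TCP pose, the force, the opening and the grip force at its end, in the units of the state.
- sense(): the state, without advancing time (a new reading comes with each control period).
- snapshot(name): name is "scene" or "top" or "wrist"; returns the picture (420x560x3 uint8, red, green, blue); there is no depth.
- calibration(name): a dict with "camera_matrix" (3x3 intrinsics, pixels), "R" (3x3) and "t" (3): a world point X has camera coordinates R X + t; the wrist camera has in their place "mount" (4x4, takes a point from camera to tool coordinates, whose origin is the TCP and whose axes are the flange's). Camera axes: x right, y down, z forward; pixel columns grow to the right and rows downward; lengths in m; the calibration is good to about 2 mm. A picture is of the moment at which its call begins: read the wrist's pose just before it. calibration takes no time and is no camera call.
- sign_off(): hands the job in; it is judged then, once.
The state is a dict: "t": time; "q": joint angles; "qd": joint speeds; "tau": joint torques, N m; "tcp_pos": TCP position; "tool_rot": TCP orientation; "force": force on the tool from outside, world axes, zero at the start; "ft_torque": the same for the moment, N m; "finger_gap": opening from 0.0 (shut) to 1.0 (fully open); "gripper_force": force on a finger pad.
Only numpy, scipy, OpenCV 4.12 (cv2) and the standard library are available. Lean on these libraries where they do the work, as an engineer would, in place of code of your own. Each camera call takes 0.05 s, during which the arm holds its last target. There are 200 camera calls.

## Working session

There is one attempt and no reset: what is moved stays moved. The work goes in short steps, Python scripts to look and compute and a tool call to move; the robot and the scene stay as the last step left them, time stands still between calls to the robot, and variables do not carry over. Pictures are saved under pics/ and viewed, at most 10 in all, crops included, and the job is handed in when it is done.

Besides the shell and the picture viewer there is one more tool, called after ">>>" in YAML: its name, and indented under it one key for each argument. apply_moves: Moves the arm, as the interface text tells. Its arguments: {"type":"object","properties":{"plan":{"type":"array"},"force":{"type":"number"}},"required":["plan"]}

```bash
mkdir -p pics; ls
python3 - <<'E'
from station import *
import cv2,numpy as np
for n in("scene","top"):
    im=snapshot(n); cv2.imwrite(f"pics/{n}0.png",im[:,:,::-1])
    c=calibration(n); print(n,c)
s=sense(); print(s)
a=cv2.imread("pics/scene0.png");b=cv2.imread("pics/top0.png")
E
```

```text
pics
scene {'camera_matrix': array([[444.79893717,   0.        , 277.60171515],
       [  0.        , 444.79893717, 212.15847926],
       [  0.        ,   0.        ,   1.        ]]), 'R': array([[ 0.82373905,  0.5667193 , -0.01682897],
       [ 0.44433266, -0.66371528, -0.60170634],
       [-0.35216824,  0.48817134, -0.79854009]]), 't': array([-0.4361041 , -0.1753662 ,  1.36410194])}
top {'camera_matrix': array([[411.3457751 ,   0.        , 283.0707282 ],
       [  0.        , 411.3457751 , 211.99794208],
       [  0.        ,   0.        ,   1.        ]]), 'R': array([[-0.01807048, -0.99982874, -0.00399365],
       [-0.9983468 ,  0.01826138, -0.05449951],
       [ 0.0545631 ,  0.00300221, -0.99850581]]), 't': array([-0.00249733,  0.50503788,  1.41227062])}
{'t': 0.1, 'q': array([-1.30745841e+00,  5.28386969e-01,  1.43376272e+00, -2.89667971e-05,
        1.18138272e+00, -1.78466333e-01]), 'qd': array([-0.00029573, -0.00211569, -0.00402025,  0.00022192,  0.00160246,
        0.00134236]), 'tau': array([ 6.86747717e-04, -4.43304813e+01, -1.78587055e+01, -9.37783670e-05,
        3.87197564e-03, -1.37926304e-05]), 'tcp_pos': array([ 0.2671028 , -0.56434902,  0.23042664]), 'tool_rot': array([ 9.75698515e-01,  2.19115190e-01, -5.45269111e-05, -9.68438199e-04]), 'force': array([-0.1187357 ,  0.20433964,  0.82140956]), 'ft_torque': array([ 0.0137409 ,  0.06887219, -0.01477077]), 'gripper_force': 0.0, 'finger_gap': 1.0018224572998062}
```

View pics/top0.png

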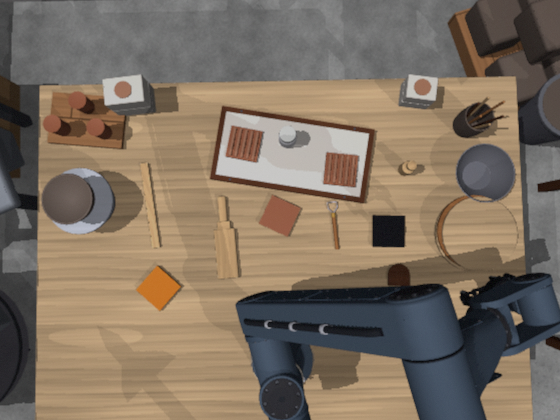

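View pics/scene0.png

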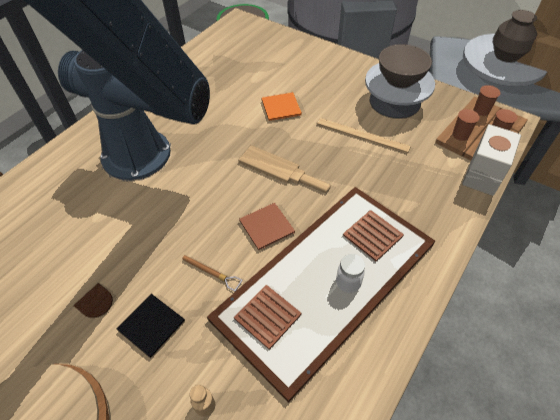

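The top view shows the tile at about (280,215), with the slab's front edge running from (211,180) to (365,202). In the scene view the tile is at about (267,226) and the slab's corners are near (357,190), (433,242), (290,392) and (210,318). The black (388,231) and orange (160,288) tiles are decoys.

```bash
cat > h.py <<'E'
from station import *
import cv2,numpy as np
def ray(n,uv):
    c=calibration(n);R=c["R"];d=R.T@np.linalg.solve(c["camera_matrix"],[uv[0],uv[1],1]);return -R.T@c["t"],d
def onplane(n,uv,z):
    o,d=ray(n,uv);return o+d*(z-o[2])/d[2]
def tri(u1,u2):
    o1,d1=ray("top",u1);o2,d2=ray("scene",u2)
    A=np.c_[d1,-d2];s=np.linalg.lstsq(A,o2-o1,rcond=None)[0]
    return (o1+d1*s[0]+o2+d2*s[1])/2, np.linalg.norm(o1+d1*s[0]-o2-d2*s[1])
def quad(m):
    cs=cv2.findContours(m.astype(np.uint8),cv2.RETR_EXTERNAL,cv2.CHAIN_APPROX_NONE)[0]
    c=max(cs,key=cv2.contourArea);h=cv2.convexHull(c)
    for e in np.arange(1,30,.5):
        q=cv2.approxPolyDP(h,e,True)
        if len(q)<=4:break
    q=q[:,0].astype(float)
    # refine: fit lines to hull-side contour points
    P=c[:,0].astype(float);L=[]
    for i in range(len(q)):
        a,b=q[i],q[(i+1)%len(q)];t=(b-a)/np.linalg.norm(b-a);n=np.array([-t[1],t[0]])
        s=(P-a)@t/np.linalg.norm(b-a);d=abs((P-a)@n)
        S=P[(s>.1)&(s<.9)&(d<3)]
        vx,vy,x,y=cv2.fitLine(S.astype(np.float32),cv2.DIST_HUBER,0,.01,.01).ravel();L.append((np.array([x,y]),np.array([vx,vy])))
    out=[]
    for i in range(len(L)):
        (p,u),(r,v)=L[i-1],L[i];s=np.linalg.solve(np.c_[u,-v],r-p);out.append(p+u*s[0])
    return np.array(out)
E
python3 - <<'E'
from h import *
Q={}
for n,tb,sb in(("top",(252,188,310,242),(200,98,385,210)),("scene",(232,195,302,255),(200,180,445,402))):
    im=cv2.imread(f"pics/{n}0.png");hsv=cv2.cvtColor(im,cv2.COLOR_BGR2HSV);H,S,V=[hsv[:,:,i].astype(int) for i in range(3)]
    def box(m,b):
        o=np.zeros_like(m);o[b[1]:b[3],b[0]:b[2]]=m[b[1]:b[3],b[0]:b[2]];return o
    red=((H<12)|(H>170))&(S>90)&(V>60)
    wood=(H>10)&(H<28)&(V>110)&(S>50)
    t=quad(box(red,tb)); 
    fr=box(((V<75)&(S>60))|((S<45)&(V>140)),sb)
    fr=cv2.morphologyEx(fr.astype(np.uint8),cv2.MORPH_OPEN,np.ones((3,3)))
    s=quad(fr);wh=quad(box((S<45)&(V>120),sb));Q[n]=(t,s)
    v=im.copy()
    for q,c in((t,(0,255,0)),(s,(255,255,0)),(wh,(255,0,255))): cv2.polylines(v,[np.round(q).astype(int)],True,c,1)
    cv2.imwrite(f"pics/{n}_q.png",v[90:390,180:450]);
    print(n,"tile",t.round(1).tolist(),"\nslab",s.round(1).tolist())
    print("tile xy",[onplane(n,p,.015)[:2].round(4).tolist() for p in t],"\nslab xy",[onplane(n,p,.022)[:2].round(4).tolist() for p in s])
a=cv2.imread("pics/top_q.png");b=cv2.imread("pics/scene_q.png");cv2.imwrite("pics/q.png",np.hstack([a,b]))
for k in(0,1):
    for u in Q["top"][k]:
        r=[tri(u,w) for w in Q["scene"][k]];p,e=min(r,key=lambda x:x[1]);print(k,p.round(4),round(e,4))
E
```

```text
top tile [[272.3999938964844, 195.10000610351562], [299.70001220703125, 207.89999389648438], [287.20001220703125, 235.8000030517578], [258.70001220703125, 222.60000610351562]] 
slab [[226.3000030517578, 111.30000305175781], [368.3999938964844, 133.60000610351562], [358.8999938964844, 196.1999969482422], [215.5, 173.60000610351562]]
tile xy [[0.5642, 0.0242], [0.5181, -0.0696], [0.4223, -0.0244], [0.4698, 0.0732]] 
slab xy [[0.8604, 0.1803], [0.7721, -0.3136], [0.5543, -0.2744], [0.642, 0.2201]]
scene tile [[274.29998779296875, 202.8000030517578], [294.8999938964844, 231.39999389648438], [258.1000061035156, 248.8000030517578], [239.3000030517578, 219.0]] 
slab [[355.5, 193.39999389648438], [424.5, 240.1999969482422], [288.1000061035156, 386.1000061035156], [217.8000030517578, 315.79998779296875]]
tile xy [[0.4676, 0.0742], [0.5669, 0.0259], [0.5185, -0.0717], [0.4214, -0.0235]] 
slab xy [[0.6388, 0.2215], [0.8585, 0.1828], [0.7708, -0.3118], [0.5514, -0.2729]]
0 [0.5655 0.0252 0.0143] 0.0031
0 [ 0.5179 -0.0701  0.0125] 0.0011
0 [ 0.4223 -0.0244  0.0167] 0.0
0 [0.4693 0.0726 0.018 ] 0.001
1 [0.8589 0.1796 0.0265] 0.0004
1 [ 0.7713 -0.3127  0.0256] 0.0002
1 [ 0.5535 -0.2739  0.0266] 0.0009
1 [0.6406 0.2189 0.0261] 0.0017
```

View pics/q.png

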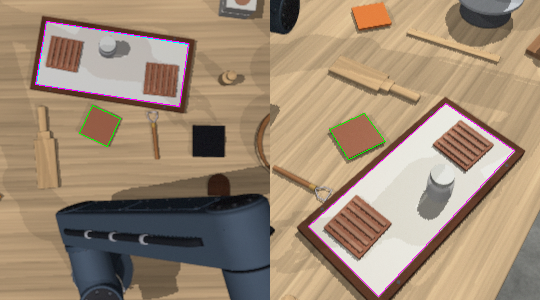

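The fits land on the tile's corners and on the white plaster inset (about 502 x 222 mm), so the front face lies about 19 mm before the white edge. The heights agree with the text. The tile is at slab_front x -0.087, y +0.009, with a relative yaw of -0.28.

```bash
cat >> h.py <<'E'
from scipy.spatial.transform import Rotation as Ro
SF=np.array([.5776,-.0230,0]);YAW=-.175
RS=Ro.from_euler('z',YAW).as_matrix()
def slab(p): return RS.T@(np.asarray(p)-SF)
def world(p): return SF+RS@np.asarray(p)
def state():
    s=sense();R=Ro.from_quat(s["tool_rot"]).as_matrix();p=slab(s["tcp_pos"])
    A=RS.T@R
    print("t",round(s["t"],2),"slab tcp",(p*1000).round(1),"pitch",round(np.arctan2(A[0,2],-A[2,2]),3),"yaw",round(np.arctan2(A[1,0],A[0,0]),3),"F slab",(RS.T@s["force"]).round(1),"gap",round(s["finger_gap"],2));return s,R
def go(sx,sy,z,pitch=0):
    "slab-frame target; pitch>0: fingertip points to slab. prints turn, then shift in tool axes after the turn"
    s,R=state()
    T=RS@Ro.from_euler('y',-pitch).as_matrix()@np.diag([1.,-1,-1])
    print("turn",Ro.from_matrix(R.T@T).as_rotvec().round(3),"shift after",(T.T@(world([sx,sy,z])-s["tcp_pos"])).round(4))
E
python3 - <<'E'
from h import *
for u in((262,131),(258,160),(330,152),(324,184),(287,140)): print(u,slab(onplane("top",u,.037))[:2].round(3))
go(-.188,.009,.12)
E
```

```text
(262, 131) [0.19  0.114]
(258, 160) [0.088 0.111]
(330, 152) [ 0.154 -0.129]
(324, 184) [ 0.042 -0.125]
(287, 140) [0.173 0.024]
t 0.1 slab tcp [-211.5 -587.1  230.4] pitch -0.001 yaw 0.617 F slab [-0.2  0.2  0.8] gap 1.0
turn [-0.002  0.     0.617] shift after [ 0.0235 -0.5961  0.1104]
```

>>> apply_moves:
  plan:
    - [0,0,0,0,0,0.155,0]
    - [0,0,0,0,0,0.155,0]
    - [0,0,0,0,0,0.155,0]
    - [0,0,0,0,0,0.152,0]
    - [0.0025,-0.06,0,0,0,0,0]
    - [0.0025,-0.06,0,0,0,0,0]
    - [0.0025,-0.06,0,0,0,0,0]
    - [0.0025,-0.06,0,0,0,0,0]

```text
t: 1.1
tcp_pos: [0.319, -0.3283, 0.231]
tool_rot: [0.996, -0.088, -0.0, -0.0]
force: [0.8, -0.7, 0.2]
finger_gap: 0.5
gripper_force: 0.0
```

>>> apply_moves:
  plan:
    - [0.0025,-0.06,0,0,0,0,0]
    - [0.0025,-0.06,0,0,0,0,0]
    - [0.0025,-0.06,0,0,0,0,0]
    - [0.0025,-0.06,0,0,0,0,0]
    - [0.0025,-0.06,0,0,0,0,0]
    - [0,-0.056,0.03,0,0,0,0]
    - [0,0,0.05,0,0,0,0]
    - [0,0,0.03,0,0,0,0]

```text
t: 2.1
tcp_pos: [0.3923, 0.0186, 0.1203]
tool_rot: [0.996, -0.086, -0.001, -0.0]
force: [0.6, -0.2, 0.1]
finger_gap: 0.502
gripper_force: 0.0
```

```bash
python3 -c "
from h import *
go(-.188,.009,.01)"
```

```text
t 2.1 slab tcp [-189.7    8.7  120.3] pitch -0.002 yaw 0.003 F slab [ 0.6 -0.1  0.1] gap 0.5
turn [-0.     0.002  0.003] shift after [ 0.0017 -0.0003  0.1103]
```

Good tracking. I'll go down and find the bench by touch.

>>> apply_moves:
  plan:
    - [0,0,0.05,0,0,0,0]
    - [0,0,0.05,0,0,0,0]
    - [0,0,0.012,0,0,0,0]
    - [0,0,0.002,0,0,0,0]
    - [0,0,0,0,0,0,0]

```text
t: 2.72
tcp_pos: [0.3939, 0.0169, 0.0091]
tool_rot: [0.996, -0.087, 0.001, 0.0]
force: [0.3, -0.4, -0.3]
finger_gap: 0.501
gripper_force: 0.0
```

>>> apply_moves:
  plan:
    - [0,0,0.003,0,0,0,0]
    - [0,0,0,0,0,0,0]

```text
t: 2.98
tcp_pos: [0.3938, 0.017, 0.0057]
tool_rot: [0.996, -0.087, 0.001, 0.0]
force: [0.3, 0.6, 0.9]
finger_gap: 0.5
gripper_force: 0.0
```

>>> apply_moves:
  plan:
    - [0,0,0.002,0,0,0,0]
    - [0,0,0,0,0,0,0]

```text
t: 3.22
tcp_pos: [0.3932, 0.0171, 0.0029]
tool_rot: [0.996, -0.088, 0.0, 0.0]
force: [-0.7, 0.1, -0.1]
finger_gap: 0.5
gripper_force: 0.0
```

>>> apply_moves:
  plan:
    - [0,0,0.002,0,0,0,0]
    - [0,0,0.002,0,0,0,0]
    - [0,0,0,0,0,0,0]

```text
t: 3.6
tcp_pos: [0.393, 0.0172, -0.0014]
tool_rot: [0.996, -0.087, -0.0, -0.0]
force: [-0.2, -0.5, -0.0]
finger_gap: 0.5
gripper_force: 0.0
```

>>> apply_moves:
  plan:
    - [0,0,0.002,0,0,0,0]
    - [0,0,0,0,0,0,0]

```text
t: 3.85
tcp_pos: [0.393, 0.0171, -0.0019]
tool_rot: [0.996, -0.087, 0.001, 0.0]
force: [-0.0, -0.1, 18.3]
finger_gap: 0.499
gripper_force: 9.1
```

>>> apply_moves:
  plan:
    - [0,0,-0.0045,0,0,0,0]
    - [0.01,0,0,0,0,0,0]
    - [0.01,0,0,0,0,0,0]
    - [0.01,0,0,0,0,0,0]
    - [0.01,0,0,0,0,0,0]
    - [0.008,0,0,0,0,0,0]
    - [0.006,0,0,0,0,0,0]
    - [0,0,0,0,0,0,0]

```text
t: 4.85
tcp_pos: [0.4474, 0.0074, 0.0013]
tool_rot: [0.996, -0.087, 0.001, 0.0]
force: [0.2, -1.0, 0.4]
finger_gap: 0.501
gripper_force: 0.0
```

```bash
python3 -c "
from h import *
state()
im=snapshot('scene');cv2.imwrite('pics/s1.png',cv2.resize(im[150:350,180:400,::-1],None,fx=2.5,fy=2.5))"
```

```text
t 4.85 slab tcp [-133.5    7.3    1.3] pitch 0.002 yaw -0.0 F slab [ 0.3 -0.9  0.4] gap 0.5
```

View pics/s1.png

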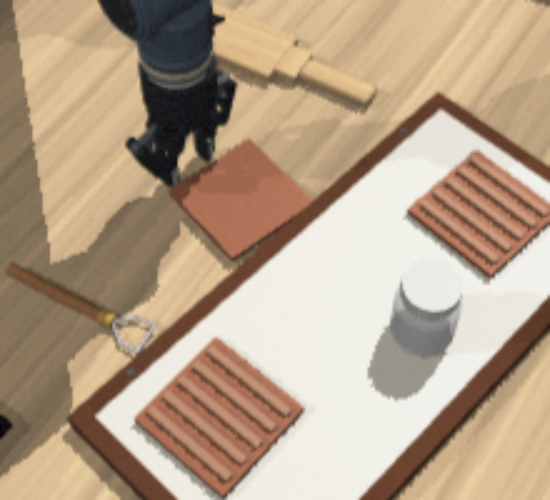

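The tile is squaring up. In the crop its corner at (312,205) touches or nearly touches the slab, and the fingers are at its near side. I'll keep pushing to contact.

>>> apply_moves:
  plan:
    - [0.004,0,0,0,0,0,0]
    - [0.004,0,0,0,0,0,0]
    - [0,0,0,0,0,0,0]

```text
t: 5.28
tcp_pos: [0.4538, 0.0063, 0.0012]
tool_rot: [0.996, -0.088, -0.001, -0.0]
force: [-1.9, -0.3, 0.9]
finger_gap: 0.501
gripper_force: 0.9
```

>>> apply_moves:
  plan:
    - [0.002,0,0,0,0,0,0]
    - [0.002,0,0,0,0,0,0]
    - [0,0,0,0,0,0,0]

```text
t: 5.65
tcp_pos: [0.459, 0.0054, 0.0013]
tool_rot: [0.996, -0.087, 0.001, 0.0]
force: [-0.5, -1.1, 0.1]
finger_gap: 0.504
gripper_force: 0.4
```

```bash
python3 -c "
from h import *
state()"
```

```text
t 5.65 slab tcp [-121.7    7.3    1.3] pitch 0.002 yaw -0.0 F slab [-0.3 -1.2  0.1] gap 0.5
```

>>> apply_moves:
  plan:
    - [0.002,0,0,0,0,0,0]
    - [0,0,0,0,0,0,0]

```text
t: 5.9
tcp_pos: [0.4601, 0.0052, 0.0013]
tool_rot: [0.996, -0.087, -0.0, 0.0]
force: [-1.5, -1.0, 0.5]
finger_gap: 0.498
gripper_force: 1.0
```

>>> apply_moves:
  plan:
    - [0.002,0,0,0,0,0,0]
    - [0,0,0,0,0,0,0]

```text
t: 6.15
tcp_pos: [0.4601, 0.0053, 0.0013]
tool_rot: [0.996, -0.087, -0.002, -0.0]
force: [-5.4, -2.0, 2.1]
finger_gap: 0.498
gripper_force: 2.4
```

The tile meets the wall. The rim's lower corner is only about 2 mm above the fingertip, so I'll back off, lower the tip and press again.

>>> apply_moves:
  plan:
    - [-0.004,0,0,0,0,0,0]
    - [0,0,0.0025,0,0,0,0]
    - [0.004,0,0,0,0,0,0]
    - [0.001,0,0,0,0,0,0]
    - [0,0,0,0,0,0,0]

```text
t: 6.78
tcp_pos: [0.4602, 0.0054, -0.0014]
tool_rot: [0.996, -0.087, -0.003, -0.0]
force: [-4.7, -0.9, 2.4]
finger_gap: 0.499
gripper_force: 2.6
```

```bash
python3 -c "
from h import *
state()"
```

```text
t 6.78 slab tcp [-120.6    7.5   -1.4] pitch -0.007 yaw -0.0 F slab [-4.4 -1.7  2.4] gap 0.5
```

>>> apply_moves:
  plan:
    - [0.0015,0,0,0,0,0,0]
    - [0,0,0,0,0,0,0]

```text
t: 7.02
tcp_pos: [0.4601, 0.0054, -0.0014]
tool_rot: [0.996, -0.087, -0.005, -0.001]
force: [-7.1, -0.6, 4.8]
finger_gap: 0.501
gripper_force: 3.6
```

>>> apply_moves:
  plan:
    - [0.0005,0,-0.003,0,0,0,0]
    - [0,0,-0.003,0,0,0,0]
    - [0,0,-0.003,0,0,0,0]
    - [0,0,0,0,0,0,0]

```text
t: 7.52
tcp_pos: [0.46, 0.0055, 0.0072]
tool_rot: [0.996, -0.087, -0.006, -0.001]
force: [-7.9, -0.8, -1.5]
finger_gap: 0.495
gripper_force: 3.5
```

```bash
python3 -c "
from h import *
state()
im=snapshot('scene');cv2.imwrite('pics/s2.png',cv2.resize(im[160:280,200:340,::-1],None,fx=4,fy=4))"
```

```text
t 7.53 slab tcp [-120.8    7.6    7.2] pitch -0.011 yaw 0.0 F slab [-7.6 -2.1 -1.5] gap 0.49
```

View pics/s2.png

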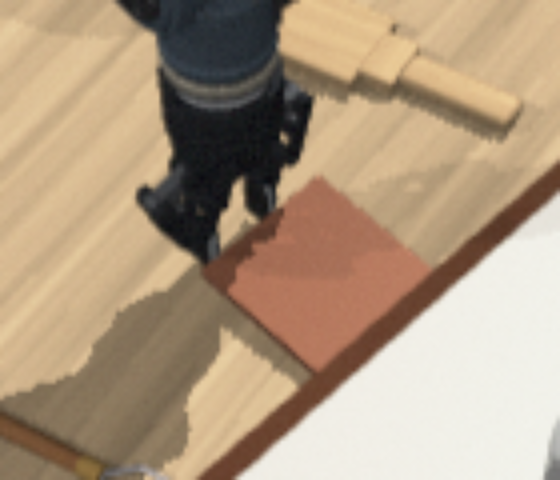

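The tile is tipping, with a shadow under the lifted right side and about 1.5 N on the finger. But the fingers sit towards its right half: the near edge runs from (205,265) to (320,180) in the crop. I'll work out the offset, set the tile down and re-centre.

```bash
python3 -c "
from h import *
for u,z in (((279,253),.015),((308,227.5),.015),((280,204.7),.022),((251,226.2),.022)): print(slab(onplane('scene',u,z)).round(4))"
```

```text
[-0.0026 -0.03    0.015 ]
[-0.0026  0.0792  0.015 ]
[-0.1053  0.0788  0.022 ]
[-0.1102 -0.0252  0.022 ]
```

>>> apply_moves:
  plan:
    - [0,0,0.003,0,0,0,0]
    - [0,0,0.003,0,0,0,0]
    - [0,0,0.002,0,0,0,0]
    - [-0.006,0,0,0,0,0,0]
    - [-0.006,0,0,0,0,0,0]
    - [0,0,0,0,0,0,0]

```text
t: 8.32
tcp_pos: [0.4535, 0.0064, 0.0]
tool_rot: [0.996, -0.087, 0.001, 0.0]
force: [-0.4, -0.0, 0.5]
finger_gap: 0.499
gripper_force: 0.0
```

>>> apply_moves:
  plan:
    - [0,-0.009,0.001,0,0,0,0]
    - [0,-0.009,0,0,0,0,0]
    - [0.003,0,0,0,0,0,0]
    - [0.003,0,0,0,0,0,0]
    - [0.003,0,0,0,0,0,0]
    - [0,0,0,0,0,0,0]

```text
t: 9.07
tcp_pos: [0.4633, 0.023, -0.0013]
tool_rot: [0.996, -0.088, -0.002, -0.0]
force: [-4.1, 2.2, 1.8]
finger_gap: 0.501
gripper_force: 2.1
```

```bash
python3 -c "
from h import *
state()"
```

```text
t 9.07 slab tcp [-120.6   25.4   -1.3] pitch -0.004 yaw -0.0 F slab [-4.4  1.5  1.8] gap 0.5
```

>>> apply_moves:
  plan:
    - [0.002,0,0,0,0,0,0]
    - [0,0,-0.003,0,0,0,0]
    - [0,0,-0.003,0,0,0,0]
    - [0,0,-0.003,0,0,0,0]
    - [0,0,-0.003,0,0,0,0]
    - [0,0,-0.003,0,0,0,0]
    - [0,0,0,0,0,0,0]

```text
t: 9.95
tcp_pos: [0.4633, 0.023, 0.0133]
tool_rot: [0.996, -0.087, -0.004, -0.0]
force: [-6.5, 1.4, -0.1]
finger_gap: 0.5
gripper_force: 3.0
```

```bash
python3 -c "
from h import *
state()"
```

```text
t 9.95 slab tcp [-120.6   25.4   13.3] pitch -0.008 yaw -0.0 F slab [-6.7  0.2 -0.1] gap 0.5
```

>>> apply_moves:
  plan:
    - [0,0,-0.003,0,0,0,0]
    - [0.0005,0,-0.004,0,0.02,0,0]
    - [0.0005,0,-0.004,0,0.02,0,0]
    - [0.0005,0,-0.004,0,0.02,0,0]
    - [0,0,0,0,0,0,0]

```text
t: 10.58
tcp_pos: [0.4657, 0.0225, 0.0286]
tool_rot: [0.996, -0.087, 0.027, 0.002]
force: [-6.2, 2.2, -0.2]
finger_gap: 0.499
gripper_force: 3.1
```

```bash
python3 -c "
from h import *
state()
im=snapshot('scene');cv2.imwrite('pics/s3.png',cv2.resize(im[160:280,200:340,::-1],None,fx=4,fy=4))"
```

```text
t 10.57 slab tcp [-118.1   25.4   28.6] pitch 0.055 yaw -0.0 F slab [-6.5  1.1 -0.2] gap 0.5
```

View pics/s3.png

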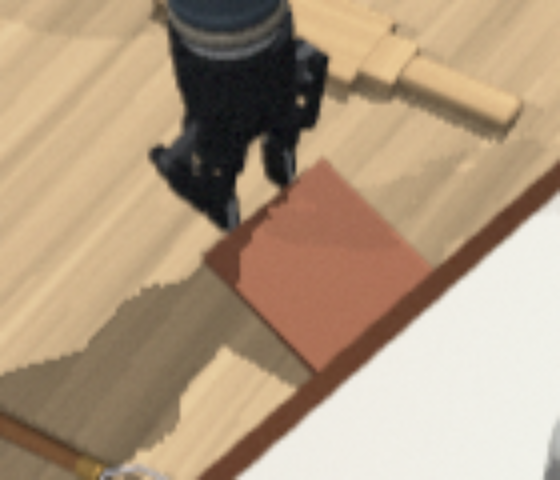

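The near edge has risen, with its corners now at (205,258) and (322,160) in the crop. The fingers are centred. I'll check the edge height against the tip, then continue.

```bash
cat >> h.py <<'E'
def onY(u,y):
    o,d=ray("scene",u);o=slab(o);d=RS.T@d;return (o+d*(y-o[1])/d[1]).round(4)
E
python3 -c "
from h import *
for u,y in (((280.5,200),.0805),((251.2,224.3),-.0295)): print(onY(u,y))"
```

```text
[-0.1048  0.0805  0.0414]
[-0.103  -0.0295  0.0419]
```

>>> apply_moves:
  plan:
    - [0.001,0,0,0,0.05,0,0]
    - [0.001,0,-0.001,0,0.08,0,0]
    - [0.001,0,-0.001,0,0.08,0,0]
    - [0.001,0,-0.001,0,0.08,0,0]
    - [0,0,0,0,0,0,0]

```text
t: 11.25
tcp_pos: [0.4822, 0.024, 0.0476]
tool_rot: [0.984, -0.087, 0.158, 0.015]
force: [-8.0, 0.4, 3.0]
finger_gap: 0.499
gripper_force: 4.1
```

```bash
python3 -c "
from h import *
state()
im=snapshot('scene');cv2.imwrite('pics/s4.png',cv2.resize(im[160:280,200:340,::-1],None,fx=4,fy=4))"
```

```text
t 11.25 slab tcp [-102.1   29.6   47.6] pitch 0.318 yaw -0.001 F slab [-8. -1.  3.] gap 0.5
```

View pics/s4.png

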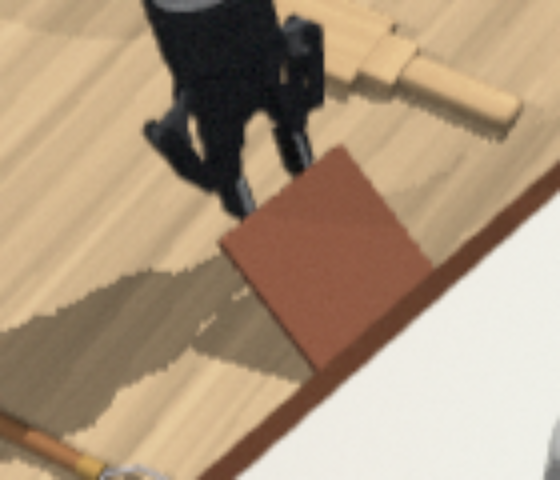

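Part of the pitched pose was out of reach, so the TCP moved about 16 mm forward and 19 mm up. The tile followed, with its near top corners at (342,146) and (220,242) in the crop. I'll check its angle.

```bash
python3 -c "
from h import *
for u,y in (((285.5,196.5),.0805),((255,220.5),-.0295)): print(onY(u,y))
go(-.085,.0255,.072,.3)"
```

```text
[-0.086   0.0805  0.0723]
[-0.0861 -0.0295  0.0748]
t 11.3 slab tcp [-102.3   29.7   47.4] pitch 0.317 yaw -0.001 F slab [-7.6  0.4  3.6] gap 0.5
turn [ 0.001 -0.017 -0.001] shift after [ 0.0238  0.0042 -0.0184]
```

The tile is at about 38° with the contact around 13 mm up the fingers, which is a secure hold. I'll follow the arc.

>>> apply_moves:
  plan:
    - [0.0055,0,-0.0035,0,0,0,0]
    - [0.0055,0,-0.0035,0,0,0,0]
    - [0.005,0,-0.002,0,0,0,0]
    - [0.005,0,-0.002,0,0,0,0]
    - [0,0,0,0,0,0,0]

```text
t: 11.92
tcp_pos: [0.4928, 0.0227, 0.0614]
tool_rot: [0.984, -0.087, 0.153, 0.013]
force: [-13.3, -0.2, 9.1]
finger_gap: 0.5
gripper_force: 7.8
```

```bash
python3 -c "
from h import *
state()"
```

```text
t 11.93 slab tcp [-91.5  30.2  61.4] pitch 0.309 yaw -0.002 F slab [-13.   -2.5   9.1] gap 0.5
```

The force points straight at the pivot, so I'm squeezing along the tile. I need more rise and less push.

>>> apply_moves:
  plan:
    - [0,0,-0.004,0,0,0,0]
    - [0,0,-0.004,0,0,0,0]
    - [0,0,0,0,0,0,0]

```text
t: 12.3
tcp_pos: [0.4978, 0.0217, 0.0705]
tool_rot: [0.983, -0.086, 0.161, 0.014]
force: [-1.9, -0.1, 0.3]
finger_gap: 0.498
gripper_force: 0.6
```

```bash
python3 -c "
from h import *
state()"
```

```text
t 12.3 slab tcp [-86.3  30.1  70.5] pitch 0.324 yaw -0.0 F slab [-1.8 -0.4  0.3] gap 0.5
```

>>> apply_moves:
  plan:
    - [0.005,0,-0.003,0,0,0,0]
    - [0.006,0,-0.0025,0,0,0,0]
    - [0.006,0,-0.002,0,0,0,0]
    - [0,0,0,0,0,0,0]

```text
t: 12.8
tcp_pos: [0.5109, 0.0196, 0.083]
tool_rot: [0.983, -0.086, 0.16, 0.014]
force: [-0.6, 0.7, -1.4]
finger_gap: 0.502
gripper_force: 0.2
```

```bash
python3 -c "
from h import *
state()"
```

```text
t 12.8 slab tcp [-73.1  30.3  83. ] pitch 0.323 yaw -0.0 F slab [-0.7  0.5 -1.4] gap 0.5
```

>>> apply_moves:
  plan:
    - [0.006,0,-0.0015,0,0,0,0]
    - [0.007,0,-0.001,0,0,0,0]
    - [0.007,0,-0.0005,0,0,0,0]
    - [0.006,0,0,0,0,0,0]
    - [0,0,0,0,0,0,0]

```text
t: 13.42
tcp_pos: [0.534, 0.0154, 0.094]
tool_rot: [0.983, -0.086, 0.16, 0.014]
force: [-1.6, -0.8, 3.5]
finger_gap: 0.502
gripper_force: 1.5
```

```bash
python3 -c "
from h import *
state()
im=snapshot('scene');cv2.imwrite('pics/s5.png',cv2.resize(im[140:280,200:340,::-1],None,fx=4,fy=4))"
```

```text
t 13.43 slab tcp [-49.6  30.3  94. ] pitch 0.322 yaw -0.0 F slab [-1.4 -1.   3.5] gap 0.5
```

View pics/s5.png

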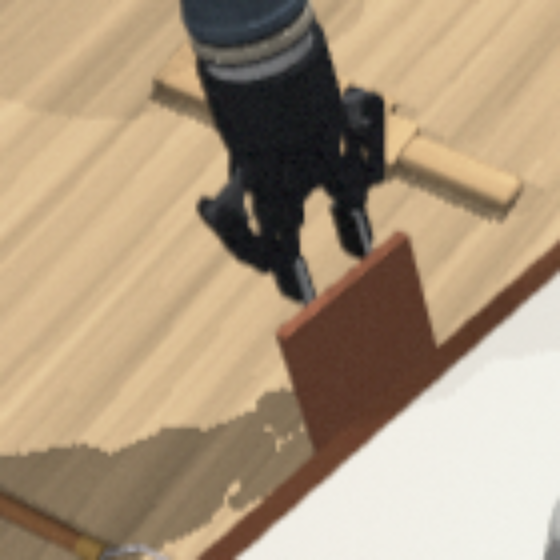

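The tile is now at about 75° and standing against the slab edge, with the fingers behind its top rim. I'll carry on to upright and over.

>>> apply_moves:
  plan:
    - [0.005,0,-0.001,0,0,0,0]
    - [0.005,0,0.001,0,0,0,0]
    - [0.005,0,0.001,0,0,0,0]
    - [0.004,0,0.001,0,0,0,0]
    - [0,0,0,0,0,0,0]

```text
t: 14.1
tcp_pos: [0.5537, 0.0119, 0.0988]
tool_rot: [0.983, -0.086, 0.161, 0.014]
force: [-0.7, -0.5, 7.5]
finger_gap: 0.506
gripper_force: 3.3
```

```bash
python3 -c "
from h import *
state()"
```

```text
t 14.1 slab tcp [-29.6  30.2  98.8] pitch 0.325 yaw -0.0 F slab [-0.6 -0.7  7.5] gap 0.51
```

>>> apply_moves:
  plan:
    - [0.001,0,-0.002,0,0,0,0]
    - [0.005,0,0.0015,0,0,0,0]
    - [0.005,0,0.0015,0,0,0,0]
    - [0.005,0,0.0015,0,0,0,0]
    - [0,0,0,0,0,0,0]

```text
t: 14.72
tcp_pos: [0.5685, 0.0094, 0.1007]
tool_rot: [0.983, -0.086, 0.16, 0.014]
force: [0.0, 0.7, 3.8]
finger_gap: 0.498
gripper_force: 2.3
```

```bash
python3 -c "
from h import *
state()"
```

```text
t 14.72 slab tcp [-14.6  30.3 100.7] pitch 0.323 yaw -0.0 F slab [-0.1  0.7  3.8] gap 0.5
```

>>> apply_moves:
  plan:
    - [0.005,0,0.001,0,0,0,0]
    - [0.006,0,0.002,0,0,0,0]
    - [0.006,0,0.002,0,0,0,0]
    - [0.006,0,0.002,0,0,0,0]
    - [0.005,0,0.002,0,0,0,0]
    - [0,0,0,0,0,0,0]

```text
t: 15.48
tcp_pos: [0.5964, 0.0044, 0.1001]
tool_rot: [0.983, -0.086, 0.159, 0.013]
force: [-0.9, 0.2, 0.1]
finger_gap: 0.5
gripper_force: 0.0
```

```bash
python3 -c "
from h import *
state()
im=snapshot('scene');cv2.imwrite('pics/s6.png',cv2.resize(im[140:290,200:360,::-1],None,fx=4,fy=4))"
```

```text
t 15.47 slab tcp [ 13.7  30.3 100.1] pitch 0.32 yaw -0.0 F slab [-0.9  0.   0.1] gap 0.5
```

View pics/s6.png

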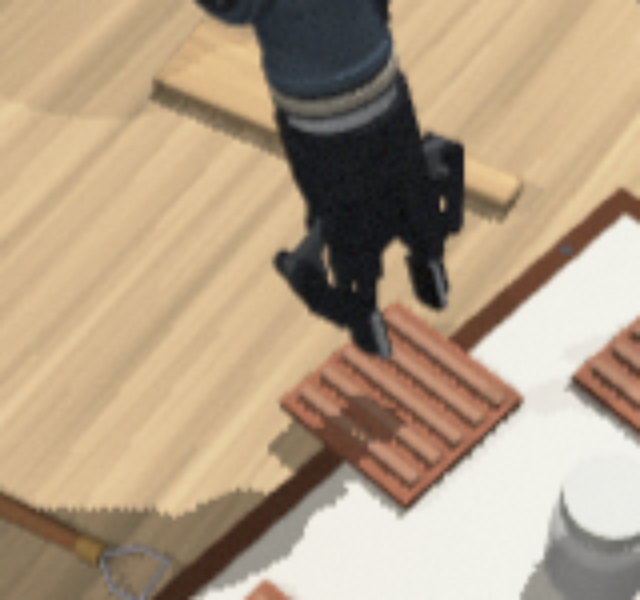

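The tile is flipped onto the slab, ribs up, and overhangs the front edge. The crop corners are at (282,402), (398,302), (522,400) and (405,512).

```bash
python3 -c "
from h import *
for u in ((270.5,240.5),(299.5,215.5),(330.5,240),(301,268)): print(slab(onplane('scene',u,.032)).round(4))
go(-.065,.0255,.1,0.0)"
```

```text
[-0.0366 -0.0258  0.032 ]
[-0.0373  0.0831  0.032 ]
[0.0719 0.0808 0.032 ]
[ 0.0733 -0.0307  0.032 ]
t 15.53 slab tcp [ 13.3  30.3 100. ] pitch 0.319 yaw -0.0 F slab [-0.5  0.3  0.2] gap 0.5
turn [-0.001 -0.319 -0.   ] shift after [-0.0783  0.0048  0.    ]
```

>>> apply_moves:
  plan:
    - [0,0,-0.01,0,-0.16,0,0]
    - [0,0,-0.01,0,-0.159,0,0]
    - [-0.04,0.002,0.01,0,0,0,0]
    - [-0.04,0.002,0.01,0,0,0,0]
    - [0,0,0,0,0,0,0]

```text
t: 16.15
tcp_pos: [0.5065, 0.0165, 0.0983]
tool_rot: [0.996, -0.087, -0.003, -0.001]
force: [-0.1, 0.2, -0.0]
finger_gap: 0.495
gripper_force: 0.0
```

```bash
python3 -c "
from h import *
go(-.065,.0265,.023,0.0)"
```

```text
t 16.15 slab tcp [-76.9  26.5  98.3] pitch -0.006 yaw 0.0 F slab [-0.1  0.2 -0. ] gap 0.5
turn [-0.001  0.006  0.   ] shift after [0.0119 0.     0.0753]
```

>>> apply_moves:
  plan:
    - [0,0,0.04,0,0,0,0]
    - [0,0,0.035,0,0.006,0,0]
    - [0.012,0,0,0,0,0,0]
    - [0.012,0,0,0,0,0,0]
    - [0.008,0,0,0,0,0,0]
    - [0.006,0,0,0,0,0,0]
    - [0.006,0,0,0,0,0,0]
    - [0,0,0,0,0,0,0]

```text
t: 17.15
tcp_pos: [0.5567, 0.0075, 0.0253]
tool_rot: [0.996, -0.087, 0.005, -0.0]
force: [-0.5, 0.5, -0.8]
finger_gap: 0.496
gripper_force: 0.0
```

>>> apply_moves:
  plan:
    - [0.006,0,0,0,0,0,0]
    - [0.006,0,0,0,0,0,0]
    - [0.006,0,0,0,0,0,0]
    - [0.005,0,0,0,0,0,0]
    - [0,0,0,0,0,0,0]

```text
t: 17.77
tcp_pos: [0.5796, 0.0033, 0.0251]
tool_rot: [0.996, -0.087, 0.005, 0.0]
force: [0.1, 0.6, 0.5]
finger_gap: 0.503
gripper_force: 0.0
```

```bash
python3 -c "
from h import *
state()"
```

```text
t 17.77 slab tcp [-2.6 26.3 25.1] pitch 0.011 yaw -0.0 F slab [0.  0.6 0.5] gap 0.5
```

>>> apply_moves:
  plan:
    - [-0.02,0,0,0,0,0,0]
    - [-0.05,0,0,0,0,0,0]
    - [-0.01,0,-0.05,0,0,0,0]
    - [0,0,-0.06,0,0,0,0]
    - [0,0,-0.03,0,0,0,0]

```text
t: 18.4
tcp_pos: [0.5, 0.0174, 0.1676]
tool_rot: [0.996, -0.087, 0.007, 0.0]
force: [0.6, 0.1, -0.9]
finger_gap: 0.5
gripper_force: 0.0
```

```bash
python3 -c "
from h import *
state()
im=snapshot('scene');cv2.imwrite('pics/s7.png',cv2.resize(im[190:340,220:380,::-1],None,fx=4,fy=4))"
```

```text
t 18.4 slab tcp [-83.4  26.3 167.6] pitch 0.015 yaw 0.0 F slab [ 0.6  0.2 -0.9] gap 0.5
```

View pics/s7.png

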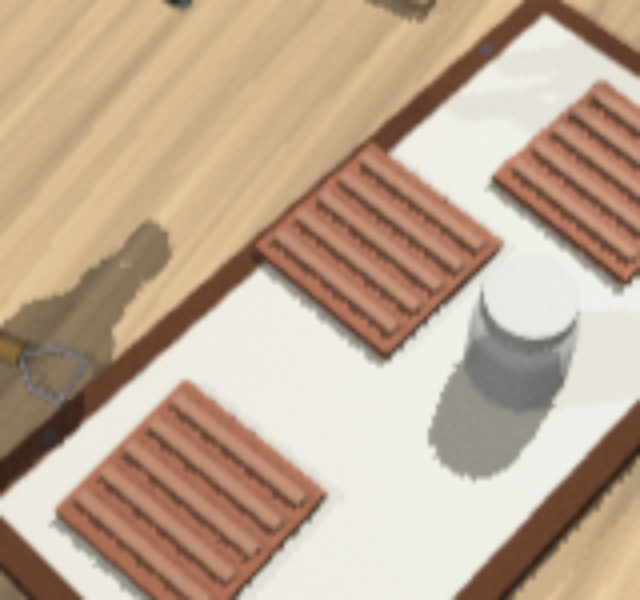

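The tile lies flat with its ribs up. Its near corners are at (258,245) and (373,145) and the far ones at (502,243) and (387,350). The jar and the other tiles look undisturbed, so I'll check the margin numerically.

```bash
python3 -c "
from h import *
for u in ((313.25,226.25),(284.5,251.25),(345.5,250.5),(316.75,278)): print(slab(onplane('scene',u,.032)).round(4))
a=cv2.imread('pics/top0.png');im=snapshot('top')
hsv=cv2.cvtColor(im,cv2.COLOR_RGB2HSV).astype(int);H,S,V=hsv[...,0],hsv[...,1],hsv[...,2]
m=((H<8)|(H>172))&(S>75)&(V>60);o=np.zeros_like(m);o[100:240,266:322]=m[100:240,266:322]
q=quad(o);print(q.round(1).tolist())
for u in q: print(slab(onplane('top',u,.032)).round(4))
# frame's front edge in the top view at same columns
"
```

```text
[0.012  0.0823 0.032 ]
[ 0.0113 -0.0242  0.032 ]
[0.1191 0.0828 0.032 ]
[ 0.1188 -0.0247  0.032 ]h.py:21: RuntimeWarning: invalid value encountered in divide
  a,b=q[i],q[(i+1)%len(q)];t=(b-a)/np.linalg.norm(b-a);n=np.array([-t[1],t[0]])
Traceback (most recent call last):
  File "h.py", line 24, in quad
    vx,vy,x,y=cv2.fitLine(S.astype(np.float32),cv2.DIST_HUBER,0,.01,.01).ravel();L.append((np.array([x,y]),np.array([vx,vy])))
              ~~~~~~~~~~~^^^^^^^^^^^^^^^^^^^^^^^^^^^^^^^^^^^^^^^^^^^^^^^
cv2.error: OpenCV(4.12.0) /io/opencv/modules/imgproc/src/linefit.cpp:50: error: (-215:Assertion failed) count > 0 in function 'fitLine2D_wods'
```

The camera puts the near edge 8 to 12 mm inside the front edge, and the finger position and wall contact agree. The arm is clear, so I'm handing it in.

```bash
python3 -c "
from station import *
print(sign_off())"
```

```text
the job is handed in; nothing more can be done
None
```

The tile was stood on edge at the slab's front edge and flipped ribbed side up onto the slab; it now lies about 8–12 mm inside that edge, nothing else appeared moved in the last picture, and the job is handed in (no verdict was shown).

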